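# Charge the ball feeder from a scoop

## Robot

A 6-joint arm with a two-finger parallel gripper is mounted at the origin on the work surface. World frame = base frame: x ahead of the robot, y to its left, z up, the work surface at z = 0. Lengths are in m, angles in rad, forces in N, time in s.
With the tool pointing down it reaches from about 0.3 to 0.85 m from the base axis. Payload 4.2 kg.
Tool frame: the origin (TCP) lies at the very end of the fingers, on their centre line; the grasp point (between the pads) lies 19 mm behind it; z points along the fingers, y is the line along which they close (so a half turn about z gives the same grasp; the last joint's range is limited). The gripper opens to 91 mm and grips with 3 to 60 N. Pads are 32 mm wide; open, the fingers measure 118 mm over their backs; the gripper's body (76 mm by 178 mm) begins 60 mm behind the grasp point.
Start: joints at [-1.207, 0.32, 1.565, -0, 1.257, -0.02], TCP at [0.215, -0.533, 0.191] pointing down, gripper open.
Joint ranges: [-3.11, 3.11], [-0.84, 2.01], [0.21, 2.61], [-1.34, 4.49], [0.05, 2.63], [-2.56, 2.56]. Speed limits (rad/s): [2.57, 2.57, 3.14, 3.14, 3.14, 3.14].

## Interface

Orientations are given as a unit quaternion [x, y, z, w].
In Python, from station import bot gives the robot as it stands. The module is installed in compiled form; this text tells all that it offers.
- The arm moves only by the tool apply_moves, never from a script. Its argument "targets" is a list that holds one entry, the list of rows, each a list of 7 numbers: the shift along the tool's x, y, z in m, then the turn, a rotation vector about the tool's x, y, z in degrees, then the opening in per cent of the stroke, from 0 (shut) to 100 (fully open). A call has exactly 5 rows; each row is the pose to reach, as a shift and turn from the pose commanded when the call began, along the tool's axes at that moment; what a row does not reach only later rows make up. A row lasts 1/10 s, in which the tool goes at most 50 mm and 8.59 degrees, less where a joint would pass 70% of its speed; a pose out of reach is approached as far as the arm can. A call with a gripper value outside its range is refused whole. The fingers move at their own pace and stop on an object; "force" is the grip in N (left out, the last holds). Time passes only in rows, so rows that repeat a pose let the fingers close, or fill a call up. It gives the time, the measured TCP pose, the force, the opening and the grip force at its end, in the units of the state.
- bot.sense(): the state, without advancing time (a new reading comes with each control period).
- bot.grab_frame(name): name is "scene" or "top" or "wrist"; returns the picture (420x560x3 uint8, red, green, blue); there is no depth.
- bot.camera_info(name): a dict with "vertical_fov" (degrees; the focal length in pixels is half the picture's height over the tangent of half this angle, whatever the lens; pixels are square), "cx", "cy" (the principal point, pixels), "rvec" (rotation vector, rad) and "tvec" (3), from world to camera coordinates, as OpenCV has them; the wrist camera has in their place "T_tool_cam" (4x4, takes a point from camera to tool coordinates, whose origin is the TCP and whose axes are the flange's). Camera axes: x right, y down, z forward; pixel columns grow to the right and rows downward; lengths in m; the calibration is good to about 2 mm. A picture is of the moment at which its call begins: read the wrist's pose just before it. camera_info takes no time and is no camera call.
- bot.finish_job(): hands the job in; it is judged then, once.
Trained networks look in the newest picture that a camera, given by its name, has taken for a name from the list of things; names that differ only in an ending like _2 or _b are one class to them, and where a whole thing is asked for, a point or a joint stands for the part that bears it (a point fixed in the world has none). Each returns a list of dicts, best first, with "conf" (0 to 1); they miss things now and then, are a little off and sometimes report something else, mostly with a low value. They report only what shows in the picture. A call takes as long as a camera call. They do not tell look-alikes from the thing itself.
- bot.find_in(camera, target): "bbox" ([left, top, right, bottom] in pixels, round what is visible of it).
The state is a dict: "clock": time; "joint_pos": joint angles; "qvel": joint speeds; "joint_efforts": joint torques, N m; "ee_pos": TCP position; "ee_rot": TCP orientation; "wrist_force": force on the tool from outside, world axes, zero at the start; "moment": the same for the moment, N m; "opening": finger opening in m; "gripper_force": force on a finger pad.
Only numpy, scipy, OpenCV 4.12 (cv2) and the standard library are available. Lean on these libraries where they do the work, as an engineer would, in place of code of your own. Each camera call takes 0.05 s, during which the arm holds its last target. There are 200 camera calls.

## Task

Charge the ball feeder prototype: first swing its gate lever to the middle, so that it points straight out from the feeder and shuts the outlet of the hopper. Then pick up the scoop of steel balls by its fin, rest its pouring lip gently on the rim of the hopper so that you feel it touch, and only then tip all five balls in, keeping the lip down at the rim so that none gets away. Stand the empty scoop back upright on the desk, clear of the feeder, and leave the other things on the desk where they are.

Things in the scene. Friction and masses are not known exactly. Their poses are not given: they have to be found in the camera images.
- feeder: The ball feeder, fixed to the desk: blue round foot (160 mm across, 25 mm high), white drum (124 mm across) up to 83 mm, and above it an open white funnel-shaped hopper on the same upright axis. Origin: centre of the foot's underside; z up; its -x axis is its front, where the gate lever comes out.
- hopper_rim (a point): Centre of the hopper's mouth, at rim height: 144 mm above the desk. The round rim is 116 mm across outside, 108 mm inside. Straight walls for 20 mm down, then a cone down to an outlet hole about 34 mm across at 94 mm; the gate blade slides just under the hole (its top at 91 mm).
- gate (a joint): Gate lever angle, rad, about an upright pivot 45 mm in front (feeder's -x) of the feeder's axis. 0: the lever points straight out along the feeder's -x and the blade shuts the outlet. Positive: anticlockwise from above, knob towards the feeder's -y. Travel -0.95 to 0.95, no detent, friction 0.12 N m, stays where left. Starts well open, 0.62 to 0.9; past 0.3 either way the outlet begins to open.
- lever_knob (a point): The black upright round knob at the end of the gate lever, 14 mm diameter, from 91 to 135 mm above the desk; 100 mm from the lever's pivot, standing on a flat bar 12 mm wide. The point is on the knob's axis at 115 mm height; its x axis points along the lever towards the pivot.
- scoop_handle (a point): Fin handle of the grey scoop (about 140 g): upright plate 30 mm along the scoop, 10 mm thick across it, its top 85 mm and its free lower part 28 mm above the scoop's underside. The point is mid-fin, 62 mm above the underside, 36 mm behind scoop. Axes are the scoop's: x towards the pouring lip, y left, z up.
- scoop_lip (a point): Middle of the scoop's open pouring lip, upper edge: 100 mm ahead of and 48 mm below scoop_handle when level, 14 mm above the underside. The last 30 mm of floor and underside ramp up to it at 20 degrees between side cheeks, so the balls stay in while level and roll out once the lip is tipped down well past 20 degrees (35 to 50 does it).
- scoop_middle (a point): A point in the middle of the scoop, 11 mm above its underside, 36 mm ahead of and 51 mm below scoop_handle. Same axes.
- scoop: The grey scoop, standing on the desk: a straight open tray 46 mm wide outside, 40 mm inside, floor and walls 3 mm thick, walls 28 mm high; along x its back is at -51 mm, the flat floor ends at +35 mm and the lip is at +64 mm. Origin: on its underside, 36 mm ahead of and 62 mm below scoop_handle.
- ball0_center (a point): a plain steel bearing ball, 16 mm across, 17 g; the point is its centre. One of the five balls lying loose in the scoop.
- ball1_center (a point): a plain steel bearing ball, 16 mm across, 17 g; the point is its centre. One of the five balls lying loose in the scoop.
- ball2_center (a point): a plain steel bearing ball, 16 mm across, 17 g; the point is its centre. One of the five balls lying loose in the scoop.
- ball3_center (a point): a plain steel bearing ball, 16 mm across, 17 g; the point is its centre. One of the five balls lying loose in the scoop.
- ball4_center (a point): a plain steel bearing ball, 16 mm across, 17 g; the point is its centre. One of the five balls lying loose in the scoop.
- hub: Bystander: flat aluminium hub, 95 x 32 x 14 mm, loose; origin under its centre.
- brick: Bystander: black power brick, 115 x 50 x 32 mm, loose; origin under its centre.
- spool: Bystander: filament spool with black flanges, lying flat, 170 mm across, 52 mm high, loose; origin under its centre.
- phone: Bystander: black phone lying flat, 150 x 72 x 9 mm, loose; origin under its centre.
- screwdriver: Bystander: screwdriver lying flat, 190 mm long along its x, about 30 mm high, loose.
- coupler: Bystander: grey six-sided printed coupler standing upright, 44 mm wide, 50 mm high, loose; origin under its centre.
Things that resemble listed ones, but are neither listed nor needed, are in the scene too. Leave any orange look-alike of the feeder alone.

How it is judged:
By the outcome, as a careful person would: the job done as asked, in the order asked, and still so for the second after the job is handed in, with the robot touching nothing.
It also fails if it takes over 72 s, if anything falls off the work surface, if the arm or the gripper's body presses on something with over 40 N, if the wrist force passes 120 N, or if a joint passes its speed limit or range.

## Working session

There is one attempt and no reset: what is moved stays moved. The work goes in short steps, Python scripts to look and compute and a tool call to move; the robot and the scene stay as the last step left them, time stands still between calls to the robot, and variables do not carry over. Pictures are saved under pics/ and viewed, at most 10 in all, crops included, and the job is handed in when it is done.

Besides the shell and the picture viewer there is one more tool, called after "Call:" as name(argument=value, ...) on one line, values as JSON. apply_moves: Moves the arm, as the interface text tells. Its arguments: {"type":"object","properties":{"targets":{"type":"array","items":{"type":"array","items":{"type":"array","items":{"type":"number"}}}},"force":{"type":"number"}},"required":["targets"]}

```bash
mkdir -p pics; cat > h.py <<'E'
import numpy as np, cv2
from scipy.spatial.transform import Rotation as R
from station import bot
def K(c):
    i=bot.camera_info(c); f=210/np.tan(np.radians(i["vertical_fov"])/2); return f,i
def ray(c,u,v,s=None):
    f,i=K(c); d=np.array([(u-i["cx"])/f,(v-i["cy"])/f,1.])
    if c=="wrist":
        T=np.array(i["T_tool_cam"]); Rt=R.from_quat(s["ee_rot"]).as_matrix()
        return np.array(s["ee_pos"])+Rt@T[:3,3], Rt@T[:3,:3]@d
    M=cv2.Rodrigues(np.array(i["rvec"],float))[0]; return -M.T@np.array(i["tvec"],float).ravel(), M.T@d
def atz(c,u,v,z,s=None):
    o,d=ray(c,u,v,s); return o+d*(z-o[2])/d[2]
def proj(c,p,s=None):
    f,i=K(c); p=np.array(p,float)
    if c=="wrist":
        T=np.array(i["T_tool_cam"]); Rt=R.from_quat(s["ee_rot"]).as_matrix()
        q=T[:3,:3].T@(Rt.T@(p-np.array(s["ee_pos"]))-T[:3,3])
    else: q=cv2.Rodrigues(np.array(i["rvec"],float))[0]@p+np.array(i["tvec"],float).ravel()
    return np.array([f*q[0]/q[2]+i["cx"],f*q[1]/q[2]+i["cy"]])
def save(n,im): cv2.imwrite("pics/"+n+".png",im[:,:,::-1])
E
python3 - <<'E'
from h import *
np.set_printoptions(precision=3,suppress=True)
a=bot.grab_frame("top"); b=bot.grab_frame("scene"); 
save("top",a); save("scene",b); save("both",cv2.resize(np.vstack([a,b]),None,fx=.71,fy=.71))
for c in("top","scene"):
    print(c,bot.camera_info(c))
    for t in("feeder","lever_knob","hopper_rim","scoop","scoop_handle","scoop_lip","ball0_center"):
        print(t,[(round(x["conf"],2),np.round(x["bbox"],0).tolist()) for x in bot.find_in(c,t)[:5]])
print(bot.sense()); print(bot.camera_info("wrist"))
E
```

```text
top {'vertical_fov': 45.110912617734535, 'cx': 281.3513324659348, 'cy': 206.73697673732477, 'rvec': array([ 2.202, -2.192,  0.077]), 'tvec': array([0.014, 0.575, 1.382])}
feeder [(0.8, [195.0, 172.0, 254.0, 240.0]), (0.58, [150.0, 249.0, 212.0, 350.0])]
lever_knob [(0.92, [170.0, 279.0, 186.0, 346.0]), (0.8, [209.0, 193.0, 252.0, 240.0]), (0.54, [192.0, 173.0, 253.0, 239.0])]
hopper_rim [(0.96, [192.0, 172.0, 254.0, 240.0])]
scoop [(0.84, [333.0, 166.0, 353.0, 209.0])]
scoop_handle [(0.95, [333.0, 163.0, 358.0, 211.0])]
scoop_lip [(0.83, [334.0, 164.0, 357.0, 208.0])]
ball0_center []
scene {'vertical_fov': 56.33305868778198, 'cx': 282.69362476826643, 'cy': 205.287407531522, 'rvec': array([ 2.331,  0.631, -0.255]), 'tvec': array([-0.493, -0.131,  1.296])}
feeder [(0.89, [233.0, 104.0, 294.0, 169.0]), (0.6, [156.0, 381.0, 242.0, 417.0]), (0.32, [271.0, 166.0, 327.0, 180.0])]
lever_knob [(0.67, [269.0, 170.0, 326.0, 181.0]), (0.56, [232.0, 109.0, 282.0, 142.0])]
hopper_rim [(0.86, [274.0, 148.0, 348.0, 218.0]), (0.71, [233.0, 109.0, 296.0, 172.0])]
scoop [(0.66, [248.0, 261.0, 298.0, 29
[... 232 characters left out ...]
y([-1.207,  0.32 ,  1.564, -0.   ,  1.257, -0.02 ]), 'qvel': array([ 0.   , -0.   , -0.001, -0.002,  0.002,  0.   ]), 'joint_efforts': array([  0.001, -41.23 , -23.222,   0.073,   0.038,   0.   ]), 'ee_pos': array([ 0.215, -0.533,  0.191]), 'ee_rot': array([ 0.982,  0.191, -0.   ,  0.   ]), 'wrist_force': array([-0.32 , -0.338, -0.19 ]), 'moment': array([0.042, 0.027, 0.014]), 'gripper_force': 0.0, 'opening': 0.09154765382081775}
{'vertical_fov': 69.12564601866649, 'cx': 280.6699203548755, 'cy': 204.66354671040037, 'T_tool_cam': array([[-0.   , -0.956, -0.293,  0.082],
       [ 1.   , -0.001,  0.001,  0.   ],
       [-0.001, -0.293,  0.956, -0.193],
       [ 0.   ,  0.   ,  0.   ,  1.   ]])}
```

View pics/top.png

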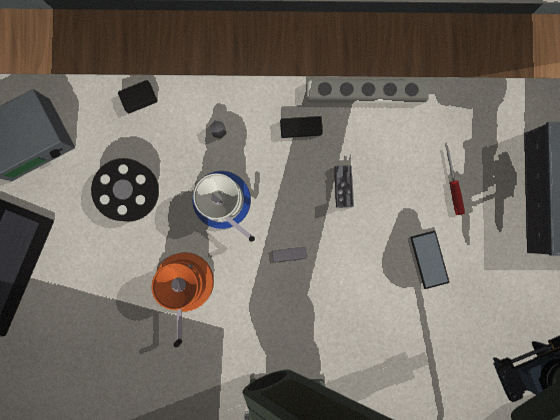

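View pics/scene.png

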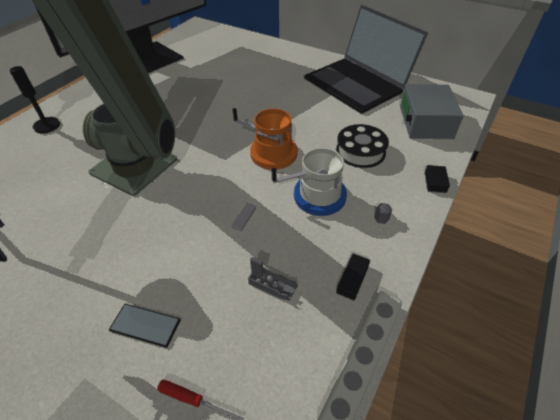

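The top picture shows the white/blue feeder at about (220,198), with its knob at (251,239). The scoop is at (344,187) with the balls towards its top end. Look-alikes:
- **Feeder:** the orange one, hopper (180,285) and knob (178,343), is to be left alone.
- **Scoop:** the grey hub (288,254) and black brick (301,127) are not it.

I choose the white hopper with the blue foot and the grey tray with the fin.

```bash
python3 - <<'E'
from h import *
np.set_printoptions(precision=4,suppress=True)
a=cv2.imread("pics/top.png"); b=cv2.imread("pics/scene.png")
c1=cv2.resize(a[160:250,185:265],None,fx=5,fy=5,interpolation=cv2.INTER_CUBIC)
c2=cv2.resize(a[155:220,318:373],None,fx=6.92,fy=6.92,interpolation=cv2.INTER_CUBIC)[:450]
cv2.imwrite("pics/crop.png",np.hstack([c1,c2]))
print(c1.shape,c2.shape)
print("knob",atz("top",251,239,.135),"rim",atz("top",217,196.5,.144),"scoop ends",atz("top",344,166,.028),atz("top",344,208,.028))
# blue foot
hsv=cv2.cvtColor(a,cv2.COLOR_BGR2HSV); m=cv2.inRange(hsv,(100,120,30),(130,255,255)); m[:, :180]=0;m[:,270:]=0
ys,xs=np.nonzero(m); P=np.array([atz("top",x,y,.025) for x,y in zip(xs,ys)])[:,:2]
h=cv2.convexHull(P.astype(np.float32)); print("foot",cv2.minEnclosingCircle(h),len(P))
E
```

```text
(450, 400, 3) (450, 381, 3)
knob [0.4867 0.0942 0.135 ] rim [0.593  0.1799 0.144 ] scoop ends [ 0.6882 -0.1556  0.028 ] [ 0.5721 -0.1553  0.028 ]
foot ((0.5940545201301575, 0.18299874663352966), 0.07929564267396927) 592
```

View pics/crop.png

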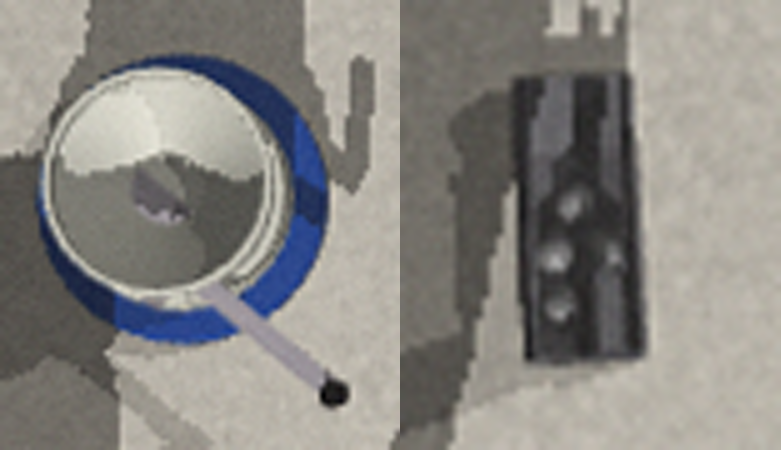

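```bash
cat >> h.py <<'E'
import json,os
def yawR(deg):  # tool down, tool x at world yaw deg
    c,s=np.cos(np.radians(deg)),np.sin(np.radians(deg)); return R.from_matrix(np.array([[c,s,0],[s,-c,0],[0,0,-1]]))
def plan(segs,start=None):
    """segs: (pos, Rotation, opening%, ncalls). start=(pos,Rot) commanded; default last plan's end"""
    if start is None:
        j=json.load(open("cmd.json")); start=(np.array(j[0]),R.from_quat(j[1]))
    p,q=start
    for P,Q,op,n in segs:
        P=np.array(P,float); rv=(q.inv()*Q).as_rotvec(); p0,q0=p,q
        for k in range(n):
            rows=[]
            for i in range(5):
                f=(k*5+i+1)/(5*n); pt=p0+f*(P-p0); qt=q0*R.from_rotvec(f*rv)
                d=q.inv().apply(pt-p); t=np.degrees((q.inv()*qt).as_rotvec())
                rows.append([round(x,4) for x in d]+[round(x,1) for x in t]+[op])
            print(json.dumps([rows]))
            l=rows[-1]; p=p+q.apply(l[:3]); q=q*R.from_rotvec(np.radians(l[3:6]))
    json.dump([list(p),list(q.as_quat())],open("cmd.json","w"))
def cur():
    s=bot.sense(); return np.array(s["ee_pos"]),R.from_quat(s["ee_rot"])
E
python3 - <<'E'
from h import *
print(proj("scene",[.688,-.155,.02]),proj("scene",[.572,-.155,.02]))
print(proj("scene",[.594,.182,.144]))
plan([((.36,-.25,.30),yawR(35),60,2),((.485,.09,.25),yawR(51),60,2)],cur())
E
```

```text
[291.48426128 291.20032674] [251.63569398 270.77639686]
[322.42396134 160.39194453]
[[[0.024, -0.0208, -0.0109, 0.0, 0.0, -1.3, 60], [0.048, -0.0417, -0.0217, 0.0, 0.0, -2.6, 60], [0.0721, -0.0625, -0.0326, 0.0, 0.0, -3.9, 60], [0.0961, -0.0834, -0.0435, 0.0, 0.0, -5.2, 60], [0.1201, -0.1042, -0.0543, 0.0, 0.0, -6.5, 60]]]
[[[0.0262, -0.018, -0.0109, 0.0, 0.0, -1.3, 60], [0.0525, -0.036, -0.0217, 0.0, 0.0, -2.6, 60], [0.0787, -0.054, -0.0326, 0.0, 0.0, -3.9, 60], [0.1049, -0.0719, -0.0435, 0.0, 0.0, -5.2, 60], [0.1311, -0.0899, -0.0543, 0.0, 0.0, -6.5, 60]]]
[[[0.0297, -0.0207, 0.005, 0.0, 0.0, -1.6, 60], [0.0595, -0.0414, 0.01, 0.0, 0.0, -3.2, 60], [0.0892, -0.0621, 0.015, 0.0, 0.0, -4.8, 60], [0.119, -0.0828, 0.02, 0.0, 0.0, -6.4, 60], [0.1487, -0.1035, 0.025, 0.0, 0.0, -8.0, 60]]]
[[[0.0323, -0.0163, 0.005, 0.0, 0.0, -1.6, 60], [0.0647, -0.0327, 0.0099, 0.0, 0.0, -3.2, 60], [0.097, -0.049, 0.0149, 0.0, 0.0, -4.8, 60], [0.1293, -0.0654, 0.0199, 0.0, 0.0, -6.4, 60], [0.1617, -0.0817, 0.0249, 0.0, 0.0, -8.0, 60]]]
```

Call:
apply_moves(targets=[[[0.024,-0.021,-0.011,0,0,-1.3,60],[0.048,-0.042,-0.022,0,0,-2.6,60],[0.072,-0.0625,-0.0325,0,0,-3.9,60],[0.096,-0.083,-0.0435,0,0,-5.2,60],[0.1201,-0.1042,-0.0543,0,0,-6.5,60]]])

```text
clock: 1.3
ee_pos: [0.2881, -0.3905, 0.2462]
ee_rot: [0.969, 0.246, 0.0, 0.0]
wrist_force: [0.8, 0.2, -0.1]
opening: 0.0558
gripper_force: 0.0
```

Call:
apply_moves(targets=[[[0.026,-0.018,-0.011,0,0,-1.3,60],[0.0525,-0.036,-0.022,0,0,-2.6,60],[0.079,-0.054,-0.0325,0,0,-3.9,60],[0.105,-0.072,-0.0435,0,0,-5.2,60],[0.1311,-0.0899,-0.0543,0,0,-6.5,60]]])

```text
clock: 1.8
ee_pos: [0.3603, -0.2488, 0.3006]
ee_rot: [0.954, 0.301, 0.0, 0.0]
wrist_force: [0.9, -0.1, 0.5]
opening: 0.0546
gripper_force: 0.0
```

Call:
apply_moves(targets=[[[0.03,-0.021,0.005,0,0,-1.6,60],[0.0595,-0.041,0.01,0,0,-3.2,60],[0.089,-0.062,0.015,0,0,-4.8,60],[0.119,-0.083,0.02,0,0,-6.4,60],[0.1487,-0.1035,0.025,0,0,-8.0,60]]])

```text
clock: 2.3
ee_pos: [0.4227, -0.0785, 0.275]
ee_rot: [0.93, 0.367, 0.0, 0.0]
wrist_force: [0.8, 0.3, 0.1]
opening: 0.0547
gripper_force: 0.0
```

Call:
apply_moves(targets=[[[0.032,-0.016,0.005,0,0,-1.6,60],[0.065,-0.033,0.01,0,0,-3.2,60],[0.097,-0.049,0.015,0,0,-4.8,60],[0.1617,-0.0817,0.0249,0,0,-8.0,60],[0.1617,-0.0817,0.0249,0,0,-8.0,60]]])

```text
clock: 2.8
ee_pos: [0.4856, 0.0932, 0.2494]
ee_rot: [0.902, 0.432, 0.0, -0.001]
wrist_force: [-0.5, -0.5, -0.2]
opening: 0.055
gripper_force: 0.0
```

```bash
python3 - <<'E'
from h import *
np.set_printoptions(precision=4,suppress=True)
s=bot.sense(); print(s["clock"],s["ee_pos"],s["ee_rot"],yawR(51).as_quat(),s["joint_pos"],s["wrist_force"])
a=bot.grab_frame("wrist"); save("w1",a)
for t in("lever_knob","hopper_rim","feeder"):
    for x in bot.find_in("wrist",t)[:3]:
        b=x["bbox"]; print(t,round(x["conf"],2),np.round(b)); 
for n,p in dict(knob=[.487,.093,.135],axis=[.5935,.1815,.144],piv=[.5496,.1716,.09]).items(): print(n,proj("wrist",p,s))
E
```

```text
2.8 [0.4856 0.0932 0.2494] [ 0.9019  0.432   0.0001 -0.0005] [0.9026 0.4305 0.     0.    ] [0.1656 0.1583 1.636  0.0011 1.3473 0.8428] [-0.5287 -0.4666 -0.2324]
lever_knob 0.97 [256.  37. 309. 197.]
lever_knob 0.69 [416. 205. 501. 276.]
lever_knob 0.68 [  0. 101. 103. 217.]
hopper_rim 0.78 [242.   0. 377. 198.]
hopper_rim 0.68 [  0.  52. 186. 210.]
hopper_rim 0.15 [450. 240. 458. 251.]
feeder 0.71 [242.   2. 378. 201.]
feeder 0.57 [  2.  53. 186. 212.]
knob [282.3221 192.4161]
axis [313.6627  46.3907]
piv [281.7448  92.4138]
```

View pics/w1.png

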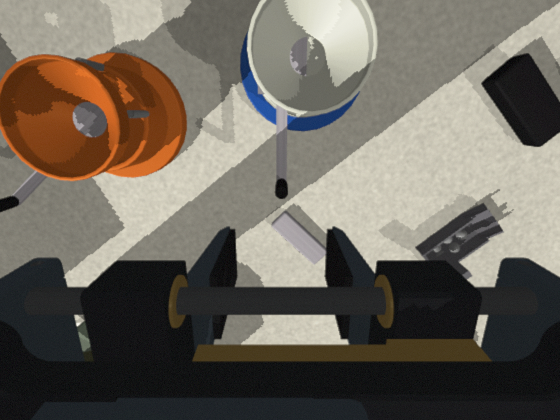

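The wrist view shows the white feeder's rim centred at about (313,48), and its knob at (281,188), where I predicted. The orange look-alike is at the left, around (90,115). I descend on the knob and grip it lightly.

```bash
python3 - <<'E'
from h import *
print(K("wrist")[0]); 
plan([((.4875,.0935,.10),yawR(51),60,2)])
E
```

```text
304.83531185208017
[[[0.0004, -0.0, 0.015, 0.0, 0.0, -0.0, 60], [0.0009, -0.0001, 0.03, 0.0, 0.0, -0.0, 60], [0.0013, -0.0001, 0.045, 0.0, 0.0, -0.0, 60], [0.0017, -0.0001, 0.06, 0.0, 0.0, -0.0, 60], [0.0021, -0.0001, 0.075, 0.0, 0.0, -0.0, 60]]]
[[[0.0005, -0.0001, 0.015, 0.0, 0.0, -0.0, 60], [0.0009, -0.0001, 0.03, 0.0, 0.0, -0.0, 60], [0.0013, -0.0001, 0.045, 0.0, 0.0, -0.0, 60], [0.0017, -0.0002, 0.06, 0.0, 0.0, -0.0, 60], [0.0022, -0.0002, 0.075, 0.0, 0.0, -0.0, 60]]]
```

Call:
apply_moves(targets=[[[0.0005,0,0.015,0,0,0,60],[0.001,0,0.03,0,0,0,60],[0.0015,0,0.045,0,0,0,60],[0.002,0,0.06,0,0,0,60],[0.0021,-0.0001,0.075,0,0,0,60]]])

```text
clock: 3.5
ee_pos: [0.4861, 0.0902, 0.1751]
ee_rot: [0.903, 0.429, 0.0, 0.0]
wrist_force: [0.0, 0.7, 0.2]
opening: 0.0549
gripper_force: 0.0
```

Call:
apply_moves(targets=[[[0.0005,0,0.02,0,0,0,60],[0.001,0,0.04,0,0,0,60],[0.0015,0,0.06,0,0,0,60],[0.002,0,0.075,0,0,0,60],[0.0022,-0.0002,0.075,0,0,0,60]]])

```text
clock: 4.0
ee_pos: [0.4858, 0.0919, 0.0987]
ee_rot: [0.903, 0.43, -0.002, -0.0]
wrist_force: [-0.0, 0.1, 1.0]
opening: 0.0546
gripper_force: 0.0
```

Call:
apply_moves(targets=[[[0,0,0,0,0,0,0],[0,0,0,0,0,0,0],[0,0,0,0,0,0,0],[0,0,0,0,0,0,0],[0,0,0,0,0,0,0]]], force=8)

```text
clock: 4.5
ee_pos: [0.4877, 0.0936, 0.1004]
ee_rot: [0.903, 0.43, 0.0, 0.0]
wrist_force: [0.3, 1.2, 0.8]
opening: 0.0176
gripper_force: 0.0
```

Call:
apply_moves(targets=[[[0,0,0,0,0,0,0],[0,0,0,0,0,0,0],[0,0,0,0,0,0,0],[0,0,0,0,0,0,0],[0,0,0,0,0,0,0]]])

```text
clock: 5.0
ee_pos: [0.4875, 0.0937, 0.1002]
ee_rot: [0.903, 0.43, 0.0, -0.0]
wrist_force: [-0.9, -0.2, 3.5]
opening: 0.0134
gripper_force: 8.0
```

```bash
python3 - <<'E'
from h import *
s=bot.sense(); print(s["opening"],s["wrist_force"],s["gripper_force"],s["ee_pos"])
j=json.load(open("cmd.json")); kp=np.array(j[0]); piv=np.array([.5496,.1716]); v=kp[:2]-piv
a0=np.degrees(np.arctan2(v[1],v[0]))%360; r=np.hypot(*v); print(a0,r,kp)
n=4; segs=[]
for i in range(1,n+1):
    a=a0+(192.7-a0)*i/n; c=np.radians(a)
    segs.append(((piv[0]+r*np.cos(c),piv[1]+r*np.sin(c),.10),yawR(51+a-a0),0,1))
plan(segs); print(segs[-1][0])
E
```

```text
0.013409218918544295 [-0.92955243 -0.24784563  3.5000175 ] 8.000263944268227 [0.48749364 0.09365161 0.10023833]
231.50567249856593 0.0997485319538255 [0.48751281 0.09352984 0.10001676]
[[[0.0003, -0.0034, 0.0, 0.0, 0.0, 1.9, 0], [0.0005, -0.0067, 0.0, 0.0, 0.0, 3.9, 0], [0.0008, -0.0101, 0.0, 0.0, 0.0, 5.8, 0], [0.001, -0.0135, 0.0, 0.0, 0.0, 7.8, 0], [0.0013, -0.0168, 0.0, 0.0, 0.0, 9.7, 0]]]
[[[0.0002, -0.0034, 0.0, 0.0, 0.0, 1.9, 0], [0.0005, -0.0067, 0.0, 0.0, 0.0, 3.9, 0], [0.0007, -0.0101, 0.0, 0.0, 0.0, 5.8, 0], [0.001, -0.0135, 0.0, 0.0, 0.0, 7.8, 0], [0.0012, -0.0168, 0.0, 0.0, 0.0, 9.7, 0]]]
[[[0.0003, -0.0034, 0.0, 0.0, 0.0, 1.9, 0], [0.0005, -0.0067, 0.0, 0.0, 0.0, 3.9, 0], [0.0008, -0.0101, 0.0, 0.0, 0.0, 5.8, 0], [0.0011, -0.0135, 0.0, 0.0, 0.0, 7.8, 0], [0.0013, -0.0169, 0.0, 0.0, 0.0, 9.7, 0]]]
[[[0.0003, -0.0034, 0.0, 0.0, 0.0, 1.9, 0], [0.0005, -0.0067, 0.0, 0.0, 0.0, 3.9, 0], [0.0008, -0.0101, 0.0, 0.0, 0.0, 5.8, 0], [0.001, -0.0134, 0.0, 0.0, 0.0, 7.8, 0], [0.0013, -0.0168, 0.0, 0.0, 0.0, 9.7, 0]]]
(np.float64(0.4522918613711561), np.float64(0.14967066386018374), 0.1)
```

Call:
apply_moves(targets=[[[0.0003,-0.0034,0,0,0,1.9,0],[0.0005,-0.0067,0,0,0,3.9,0],[0.0008,-0.01,0,0,0,5.8,0],[0.001,-0.0135,0,0,0,7.8,0],[0.0013,-0.0168,0,0,0,9.7,0]]])

```text
clock: 5.5
ee_pos: [0.4757, 0.1048, 0.1003]
ee_rot: [0.936, 0.352, 0.0, 0.001]
wrist_force: [-0.2, -0.8, 3.5]
opening: 0.0136
gripper_force: 8.0
```

Call:
apply_moves(targets=[[[0.0002,-0.0034,0,0,0,1.9,0],[0.0005,-0.0067,0,0,0,3.9,0],[0.0007,-0.01,0,0,0,5.8,0],[0.001,-0.0135,0,0,0,7.8,0],[0.0012,-0.0168,0,0,0,9.7,0]]])

```text
clock: 6.0
ee_pos: [0.4654, 0.1183, 0.1003]
ee_rot: [0.962, 0.272, 0.0, 0.001]
wrist_force: [-0.2, -1.7, 1.3]
opening: 0.0136
gripper_force: 8.0
```

Call:
apply_moves(targets=[[[0.0003,-0.0034,0,0,0,1.9,0],[0.0005,-0.0067,0,0,0,3.9,0],[0.0008,-0.01,0,0,0,5.8,0],[0.001,-0.0135,0,0,0,7.8,0],[0.0013,-0.0169,0,0,0,9.7,0]]])

```text
clock: 6.5
ee_pos: [0.4575, 0.1333, 0.1002]
ee_rot: [0.982, 0.189, 0.0, 0.0]
wrist_force: [-0.3, -2.0, 4.0]
opening: 0.0136
gripper_force: 8.0
```

Call:
apply_moves(targets=[[[0.0003,-0.0034,0,0,0,1.9,0],[0.0005,-0.0067,0,0,0,3.9,0],[0.0008,-0.01,0,0,0,5.8,0],[0.001,-0.0135,0,0,0,7.8,0],[0.0013,-0.0168,0,0,0,9.7,0]]])

```text
clock: 7.0
ee_pos: [0.4523, 0.1495, 0.1002]
ee_rot: [0.994, 0.106, 0.0, 0.0]
wrist_force: [-1.1, -1.4, 4.3]
opening: 0.0134
gripper_force: 8.0
```

Call:
apply_moves(targets=[[[0,0,0,0,0,0,0],[0,0,0,0,0,0,0],[0,0,0,0,0,0,60],[0,0,0,0,0,0,60],[0,0,0,0,0,0,60]]])

```text
clock: 7.5
ee_pos: [0.4522, 0.1495, 0.0996]
ee_rot: [0.994, 0.106, -0.0, 0.0]
wrist_force: [-0.5, -0.1, 0.7]
opening: 0.0344
gripper_force: 0.0
```

Call:
apply_moves(targets=[[[0,0,-0.02,0,0,0,60],[0,0,-0.05,0,0,0,60],[0,0,-0.08,0,0,0,60],[0,0,-0.1,0,0,0,60],[0,0,-0.12,0,0,0,60]]])

```text
clock: 8.0
ee_pos: [0.4524, 0.1496, 0.221]
ee_rot: [0.994, 0.106, 0.0, 0.0]
wrist_force: [0.8, -0.4, -0.4]
opening: 0.0544
gripper_force: 0.0
```

```bash
python3 - <<'E'
from h import *
np.set_printoptions(precision=4,suppress=True)
s=bot.sense(); print(s["clock"],s["ee_pos"],s["ee_rot"],s["joint_pos"],s["wrist_force"])
a=bot.grab_frame("wrist"); save("w2",a); b=bot.grab_frame("top"); save("top2",b)
j=json.load(open("cmd.json")); j[0][2]+=.12; json.dump(j,open("cmd.json","w"))
for n,p in dict(knob=[.4523,.1497,.135],axis=[.5935,.1815,.144],piv=[.5496,.1716,.09]).items(): print(n,proj("wrist",p,s),proj("top",p))
c1=cv2.resize(b[160:250,185:265],None,fx=4.67,fy=4.67,interpolation=cv2.INTER_CUBIC)[:420]
save("w2c",np.hstack([a[:,150:560],c1]))
E
```

```text
8.0 [0.4524 0.1496 0.221 ] [0.9943 0.1062 0.0003 0.    ] [ 0.2954  0.1442  1.7252 -0.0002  1.2717  1.6536] [ 0.8265 -0.3566 -0.4075]
knob [279.7701 200.9611] [228.8048 252.62  ]
axis [277.8872  27.6498] [216.3818 196.286 ]
piv [278.8312  92.5459] [222.3839 214.6771]
```

View pics/w2c.png

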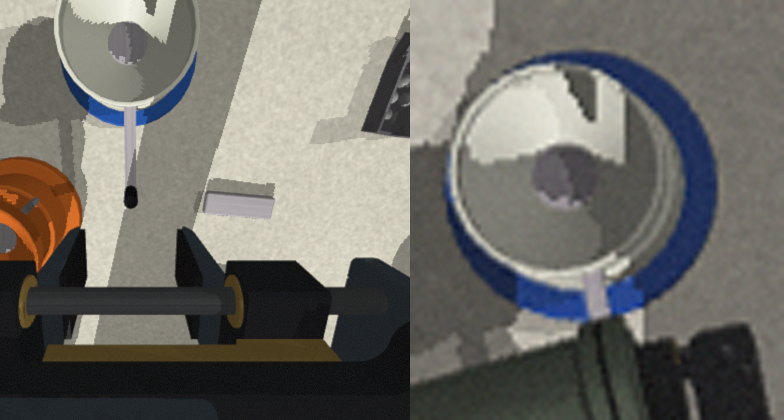

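Left (wrist view): the lever now lies in line with the feeder axis, knob at (281,197) in full-picture pixels. Right (top view): the blade fills the outlet at (565,178). The gate is shut. Next I look at the scoop from close by.

```bash
python3 - <<'E'
from h import *
plan([((.54,-.155,.24),yawR(2),90,2)])
E
```

```text
[[[0.0021, 0.0316, -0.002, 0.0, -0.0, 1.0, 90], [0.0043, 0.0633, -0.004, 0.0, -0.0, 2.0, 90], [0.0064, 0.0949, -0.006, 0.0, -0.0, 3.1, 90], [0.0086, 0.1265, -0.008, 0.0, -0.0, 4.1, 90], [0.0107, 0.1582, -0.01, 0.0, -0.0, 5.1, 90]]]
[[[0.0049, 0.0313, -0.002, 0.0, -0.0, 1.0, 90], [0.0099, 0.0626, -0.004, 0.0, -0.0, 2.0, 90], [0.0148, 0.0939, -0.006, 0.0, -0.0, 3.1, 90], [0.0198, 0.1252, -0.0079, 0.0, -0.0, 4.1, 90], [0.0247, 0.1566, -0.0099, 0.0, -0.0, 5.1, 90]]]
```

Call:
apply_moves(targets=[[[0.002,0.032,-0.002,0,0,1,90],[0.0045,0.0635,-0.004,0,0,2,90],[0.0065,0.095,-0.006,0,0,3,90],[0.0085,0.1265,-0.008,0,0,4,90],[0.0107,0.1582,-0.01,0,0,5.1,90]]])

```text
clock: 8.6
ee_pos: [0.4957, -0.0039, 0.2285]
ee_rot: [0.998, 0.062, -0.001, -0.0]
wrist_force: [-0.2, -0.2, -0.2]
opening: 0.082
gripper_force: 0.0
```

Call:
apply_moves(targets=[[[0.005,0.031,-0.002,0,0,1,90],[0.01,0.065,-0.004,0,0,2,90],[0.016,0.105,-0.006,0,0,3.5,90],[0.0247,0.1566,-0.0099,0,0,5.1,90],[0.0247,0.1566,-0.0099,0,0,5.1,90]]])

```text
clock: 9.1
ee_pos: [0.5409, -0.1599, 0.238]
ee_rot: [1.0, 0.015, -0.001, 0.001]
wrist_force: [-0.5, 0.3, 0.6]
opening: 0.0823
gripper_force: 0.0
```

```bash
python3 - <<'E'
from h import *
np.set_printoptions(precision=4,suppress=True)
s=bot.sense(); print(s["clock"],s["ee_pos"],s["ee_rot"],s["joint_pos"],s["wrist_force"])
a=bot.grab_frame("wrist"); save("w3",a)
for t in("scoop_handle","scoop_lip"): print(t,[(round(x["conf"],2),np.round(x["bbox"]).tolist()) for x in bot.find_in("wrist",t)[:3]])
o=np.array([.623,-.155,0])
for n,d in dict(fint_b=[-51,0,85],fint_f=[-21,0,85],backL=[-51,23,28],backR=[-51,-23,28],lip=[64,0,14]).items(): print(n,proj("wrist",o+np.array(d)/1000,s))
b=cv2.resize(a[40:280,140:420],None,fx=2.5,fy=2.5,interpolation=cv2.INTER_CUBIC); save("w3c",b)
E
```

```text
9.1 [ 0.5409 -0.1599  0.238 ] [ 0.9999  0.0148 -0.0005  0.0011] [-0.3064  0.2771  1.5078 -0.0024  1.357   1.2354] [-0.4504  0.2556  0.5744]
scoop_handle [(0.58, [258.0, 53.0, 296.0, 158.0])]
scoop_lip [(0.76, [260.0, 59.0, 297.0, 157.0])]
fint_b [275.8874 157.7772]
fint_f [276.5505 130.6148]
backL [258.8654 150.8948]
backR [293.8959 151.9046]
lip [278.8051  57.0463]
```

View pics/w3c.png

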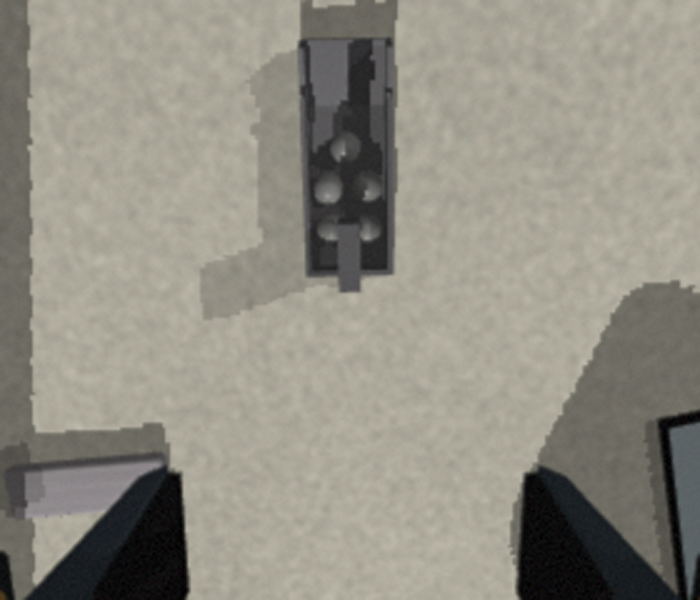

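The crop shows the scoop with the fin at its near end, fin top from (349,291) to (348,224) in the crop. The lip edge is at (346,40), and all five balls lie in the tray. I fit the scoop pose from these points.

```bash
cat > fit.py <<'E'
from h import *
from scipy.optimize import least_squares
s=dict(ee_pos=[.5409,-.1599,.238],ee_rot=[.9999,.0148,-.0005,.0011])
M=np.array([[-51,0,85],[-21,0,85],[-51,23,28],[-51,-23,28],[64,0,14]])/1000
U=np.array([[349,291],[348,224],[307,273],[393,273],[346,40]])/2.5+[140,40]
def f(x): 
    q=R.from_euler("z",x[2]).apply(M)+[x[0],x[1],0]; return (np.array([proj("wrist",p,s) for p in q])-U).ravel()
r=least_squares(f,[.623,-.155,0]); x=r.x; print(x,np.degrees(x[2]),np.round(r.fun,1))
print("handle",R.from_euler("z",x[2]).apply([-.036,0,.062])+[x[0],x[1],0])
E
python3 fit.py
python3 - <<'E'
from h import *
print(bot.sense()["ee_pos"],bot.sense()["ee_rot"])
E
```

```text
[ 0.62490414 -0.15720218  0.04262904] 2.442463922024485 [ 0.2 -0.2  0.2 -0.7 -0.6  1.1  0.1  0.6  0.  -0.6]
handle [ 0.58893684 -0.15873636  0.062     ]
[ 0.53927624 -0.15469859  0.23840956] [ 9.99853441e-01  1.70562321e-02 -1.30345761e-03 -6.94406995e-04]
```

```bash
python3 - <<'E'
from h import *
plan([((.589,-.1587,.12),yawR(2.4),60,1),((.589,-.1587,.044),yawR(2.4),60,1)])
E
```

```text
[[[0.0098, 0.0011, 0.024, 0.0, -0.0, -0.1, 60], [0.0195, 0.0021, 0.048, 0.0, -0.0, -0.2, 60], [0.0293, 0.0032, 0.072, 0.0, -0.0, -0.2, 60], [0.0391, 0.0043, 0.096, 0.0, -0.0, -0.3, 60], [0.0489, 0.0053, 0.12, 0.0, -0.0, -0.4, 60]]]
[[[-0.0, 0.0, 0.0152, 0.0, -0.0, -0.0, 60], [-0.0, 0.0, 0.0304, 0.0, -0.0, -0.0, 60], [-0.0, 0.0, 0.0456, 0.0, -0.0, -0.0, 60], [-0.0, 0.0, 0.0608, 0.0, -0.0, -0.0, 60], [-0.0001, 0.0, 0.076, 0.0, -0.0, -0.0, 60]]]
```

Call:
apply_moves(targets=[[[0.01,0.001,0.024,0,0,-0.1,60],[0.02,0.002,0.048,0,0,-0.2,60],[0.03,0.003,0.072,0,0,-0.2,60],[0.04,0.0045,0.096,0,0,-0.3,60],[0.0489,0.0053,0.12,0,0,-0.4,60]]])

```text
clock: 9.75
ee_pos: [0.5888, -0.1565, 0.1187]
ee_rot: [1.0, 0.022, -0.0, -0.0]
wrist_force: [0.7, 0.6, -0.2]
opening: 0.0549
gripper_force: 0.0
```

Call:
apply_moves(targets=[[[0,0,0.01,0,0,0,60],[0,0,0.03,0,0,0,60],[0,0,0.05,0,0,0,60],[0,0,0.066,0,0,0,60],[-0.0001,0,0.076,0,0,0,60]]])

```text
clock: 10.25
ee_pos: [0.5879, -0.1573, 0.0432]
ee_rot: [1.0, 0.021, -0.001, -0.0]
wrist_force: [-0.7, 0.0, -0.3]
opening: 0.0544
gripper_force: 0.0
```

Call:
apply_moves(targets=[[[0,0,0,0,0,0,60],[0,0,0,0,0,0,20],[0,0,0,0,0,0,20],[0,0,0,0,0,0,20],[0,0,0,0,0,0,18]]], force=10)

```text
clock: 10.75
ee_pos: [0.5893, -0.1588, 0.0446]
ee_rot: [1.0, 0.021, 0.001, 0.0]
wrist_force: [0.5, -0.4, -0.8]
opening: 0.0257
gripper_force: 0.0
```

Call:
apply_moves(targets=[[[0,0,0,0,0,0,10],[0,0,0,0,0,0,5],[0,0,0,0,0,0,0],[0,0,0,0,0,0,0],[0,0,0,0,0,0,0]]])

```text
clock: 11.25
ee_pos: [0.589, -0.1585, 0.0439]
ee_rot: [1.0, 0.021, -0.0, -0.0]
wrist_force: [-0.1, 0.7, -0.5]
opening: 0.0101
gripper_force: 10.0
```

Call:
apply_moves(targets=[[[0,0,0,0,0,0,0],[0,0,0,0,0,0,0],[0,0,0,0,0,0,0],[0,0,0,0,0,0,0],[0,0,0,0,0,0,0]]], force=40)

```text
clock: 11.75
ee_pos: [0.5889, -0.1585, 0.0439]
ee_rot: [1.0, 0.021, -0.0, -0.0]
wrist_force: [-0.6, 0.8, 0.2]
opening: 0.0094
gripper_force: 40.0
```

```bash
cat > kin.py <<'E'
from h import *
from scipy.optimize import least_squares
D=[([-1.207,.32,1.5645,0,1.257],[.215,-.533,.191]),([.1656,.1583,1.636,0,1.3473],[.4856,.0932,.2494]),([.2954,.1442,1.7252,0,1.2717],[.4524,.1496,.221]),([-.3064,.2771,1.5078,-.0024,1.357],[.5409,-.1599,.238])]
s=bot.sense(); D.append((list(s["joint_pos"][:5]),list(s["ee_pos"])))
def Ry(a): return R.from_euler("y",a)
def Rz(a): return R.from_euler("z",a)
def fk(q,p):
    a,h,L1,b,L2,T=p   # forearm: offset b across, L2 along; tool T
    R1=Rz(q[0])*Ry(q[1]); x=Rz(q[0]).apply([a,0,h])+R1.apply([0,0,L1]); R2=R1*Ry(q[2]); x=x+R2.apply([b,0,L2])
    R3=R2*Rz(q[3])*Ry(q[4]); x=x+R3.apply([0,0,T]); return x,R3*Rz(q[5] if len(q)>5 else 0)
E
python3 - <<'E'
from kin import *
np.set_printoptions(precision=4,suppress=True)
print(D[-1])
best=None
for seed in ([0,.3,.4,0,.35,.25],[.05,.28,.3,.08,.35,.25]):
    r=least_squares(lambda p:np.r_[np.concatenate([fk(q,p)[0]-x for q,x in D]),1e-3*(p[0]),2e-3*(p[5]-.3)],seed); print(r.x,r.cost,np.abs(r.fun).max())
E
```

```text
([np.float64(-0.28185184953967146), np.float64(0.4960728717736685), np.float64(1.6817557647329548), np.float64(7.567721783009359e-05), np.float64(0.9638682496373945)], [np.float64(0.5889151259079584), np.float64(-0.15853089017539035), np.float64(0.04393335040156924)])
[ 0.0008 -2.6288  0.5825  0.0184  0.4166 -2.4133] 0.00029508233543812785 0.011644556001579862
[ 0.0008 -2.6288  0.5825  0.0184  0.4166 -2.4133] 0.0002950823354381422 0.011644556040852669
```

Call:
apply_moves(targets=[[[0,0,-0.002,0,0,0,0],[0,0,-0.005,0,0,0,0],[0,0,-0.01,0,0,0,0],[0,0,-0.017,0,0,0,0],[0,0,-0.025,0,0,0,0]]])

```text
clock: 12.25
ee_pos: [0.5889, -0.1587, 0.0695]
ee_rot: [1.0, 0.021, -0.0, 0.0]
wrist_force: [-0.3, -1.0, -3.1]
opening: 0.0101
gripper_force: 40.0
```

Call:
apply_moves(targets=[[[0,0,-0.012,0,0,0,0],[0,0,-0.026,0,0,0,0],[0,0,-0.04,0,0,0,0],[0,0,-0.05,0,0,0,0],[0,0,-0.055,0,0,0,0]]])

```text
clock: 12.75
ee_pos: [0.5896, -0.1588, 0.1257]
ee_rot: [1.0, 0.021, 0.001, 0.0]
wrist_force: [-0.2, -1.0, -2.2]
opening: 0.0096
gripper_force: 40.0
```

```bash
python3 - <<'E'
from h import *
np.set_printoptions(precision=4,suppress=True)
j=json.load(open("cmd.json")); j[0][2]+=.08; json.dump(j,open("cmd.json","w"))
a=bot.grab_frame("wrist")
s=bot.sense(); print(s["clock"],s["ee_pos"],s["ee_rot"],s["joint_pos"],s["wrist_force"],s["moment"])
save("w4",a)
u=R.from_euler("z",2.4,degrees=True).apply([1,0,0]); n=np.array([-u[1],u[0],0]); p=np.array(s["ee_pos"]); 
for k,d in dict(lip=[100,0,-30],lipL=[100,20,-30],lipR=[100,-20,-30],finT=[0,0,41]).items(): print(k,proj("wrist",p+(d[0]*u+d[1]*n+d[2]*np.array([0,0,1]))/1000,s))
save("w4c",cv2.resize(a[20:280,140:420],None,fx=2.2,fy=2.2,interpolation=cv2.INTER_CUBIC))
E
```

```text
12.8 [ 0.5897 -0.1588  0.1259] [0.9998 0.0209 0.0014 0.0005] [-0.2819  0.4194  1.5811 -0.0001  1.1382  1.2473] [ 0.329  -0.4565 -1.2602] [-0.0256  0.0689  0.0128]
lip [279.163   83.6021]
lipL [249.8888  83.6173]
lipR [308.426   83.5869]
finT [279.2322 265.0927]
```

View pics/w4c.png

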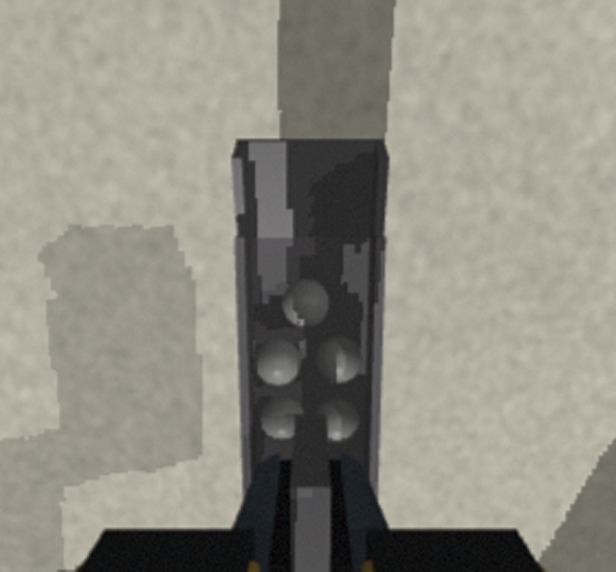

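The lip edge is at (310,140) in the crop, about 100 mm ahead of the TCP as expected, and all five balls are aboard. Now I carry it over.

```bash
python3 - <<'E'
from h import *
ax=np.array([.5935,.1815]); u=np.array([np.cos(np.radians(48)),np.sin(np.radians(48))])
pre=ax-u*.185; at=ax-u*.145; print(pre,at)
plan([((*pre,.24),yawR(48),0,4),((*at,.205),yawR(48),0,2)])
E
```

```text
[0.46971084 0.04401821] [0.49647606 0.073744  ]
[[[-0.0055, -0.0104, -0.0058, 0.0, 0.0, -2.3, 0], [-0.0111, -0.0207, -0.0116, 0.0, 0.0, -4.6, 0], [-0.0166, -0.0311, -0.0174, 0.0, 0.0, -6.8, 0], [-0.0221, -0.0415, -0.0232, 0.0, 0.0, -9.1, 0], [-0.0277, -0.0519, -0.029, 0.0, 0.0, -11.4, 0]]]
[[[-0.0034, -0.0112, -0.0058, 0.0, 0.0, -2.3, 0], [-0.0067, -0.0225, -0.0116, 0.0, 0.0, -4.6, 0], [-0.0101, -0.0338, -0.0174, 0.0, 0.0, -6.8, 0], [-0.0135, -0.045, -0.0232, 0.0, 0.0, -9.1, 0], [-0.0168, -0.0563, -0.029, 0.0, 0.0, -11.4, 0]]]
[[[-0.0011, -0.0117, -0.0058, 0.0, 0.0, -2.3, 0], [-0.0022, -0.0234, -0.0116, 0.0, 0.0, -4.6, 0], [-0.0033, -0.0351, -0.0174, 0.0, 0.0, -6.8, 0], [-0.0044, -0.0468, -0.0233, 0.0, 0.0, -9.1, 0], [-0.0055, -0.0585, -0.0291, 0.0, 0.0, -11.4, 0]]]
[[[0.0013, -0.0117, -0.0058, 0.0, 0.0, -2.3, 0], [0.0025, -0.0234, -0.0116, 0.0, 0.0, -4.6, 0], [0.0038, -0.0351, -0.0174, 0.0, 0.0, -6.8, 0], [0.0051, -0.0468, -0.0232, 0.0, 0.0, -9.1, 0], [0.0063, -0.0585, -0.029, 0.0, 0.0, -11.4, 0]]]
[[[0.004, 0.0, 0.0035, 0.0, 0.0, -0.0, 0], [0.008, 0.0, 0.007, 0.0, 0.0, -0.0, 0], [0.012, 0.0, 0.0105, 0.0, 0.0, -0.0, 0], [0.016, 0.0, 0.014, 0.0, 0.0, -0.0, 0], [0.02, 0.0, 0.0175, 0.0, 0.0, -0.0, 0]]]
[[[0.004, 0.0, 0.0035, 0.0, 0.0, -0.0, 0], [0.008, 0.0, 0.007, 0.0, 0.0, -0.0, 0], [0.012, 0.0, 0.0105, 0.0, 0.0, -0.0, 0], [0.016, 0.0, 0.014, 0.0, 0.0, -0.0, 0], [0.02, 0.0, 0.0175, 0.0, 0.0, -0.0, 0]]]
```

Call:
apply_moves(targets=[[[-0.003,-0.005,-0.004,0,0,-1.2,0],[-0.009,-0.017,-0.01,0,0,-3.8,0],[-0.0155,-0.029,-0.017,0,0,-6.4,0],[-0.022,-0.041,-0.023,0,0,-9,0],[-0.0277,-0.0519,-0.029,0,0,-11.4,0]]])

```text
clock: 13.3
ee_pos: [0.5582, -0.1065, 0.1535]
ee_rot: [0.993, 0.122, -0.0, -0.0]
wrist_force: [0.7, 0.2, -3.1]
opening: 0.0098
gripper_force: 40.0
```

Call:
apply_moves(targets=[[[-0.0034,-0.011,-0.006,0,0,-2.3,0],[-0.0067,-0.0225,-0.0115,0,0,-4.6,0],[-0.01,-0.034,-0.0175,0,0,-6.8,0],[-0.0135,-0.045,-0.023,0,0,-9.1,0],[-0.0168,-0.0563,-0.029,0,0,-11.4,0]]])

```text
clock: 13.8
ee_pos: [0.5288, -0.0565, 0.1824]
ee_rot: [0.976, 0.22, -0.0, 0.0]
wrist_force: [0.2, -0.9, -3.5]
opening: 0.0097
gripper_force: 40.0
```

Call:
apply_moves(targets=[[[-0.001,-0.0115,-0.006,0,0,-2.3,0],[-0.002,-0.0235,-0.0115,0,0,-4.6,0],[-0.003,-0.035,-0.0175,0,0,-6.8,0],[-0.0045,-0.047,-0.023,0,0,-9.1,0],[-0.0055,-0.0585,-0.0291,0,0,-11.4,0]]])

```text
clock: 14.3
ee_pos: [0.4989, -0.0058, 0.2115]
ee_rot: [0.949, 0.315, -0.0, -0.0]
wrist_force: [0.1, 0.6, -2.9]
opening: 0.0093
gripper_force: 40.0
```

Call:
apply_moves(targets=[[[0.001,-0.0135,-0.007,0,0,-2.6,0],[0.003,-0.027,-0.0135,0,0,-5.2,0],[0.0045,-0.04,-0.02,0,0,-7.8,0],[0.0055,-0.051,-0.0255,0,0,-10,0],[0.0063,-0.0585,-0.029,0,0,-11.4,0]]])

```text
clock: 14.8
ee_pos: [0.4693, 0.0451, 0.2408]
ee_rot: [0.913, 0.408, 0.0, 0.0]
wrist_force: [1.0, 0.6, -2.3]
opening: 0.0097
gripper_force: 40.0
```

Call:
apply_moves(targets=[[[0.002,0,0.002,0,0,0,0],[0.006,0,0.006,0,0,0,0],[0.011,0,0.01,0,0,0,0],[0.016,0,0.014,0,0,0,0],[0.02,0,0.0175,0,0,0,0]]])

```text
clock: 15.3
ee_pos: [0.4834, 0.0591, 0.2216]
ee_rot: [0.914, 0.406, -0.001, -0.0]
wrist_force: [0.1, 0.2, -2.3]
opening: 0.0097
gripper_force: 40.0
```

Call:
apply_moves(targets=[[[0.006,0,0.005,0,0,0,0],[0.012,0,0.011,0,0,0,0],[0.017,0,0.015,0,0,0,0],[0.02,0,0.0175,0,0,0,0],[0.02,0,0.0175,0,0,0,0]]])

```text
clock: 15.8
ee_pos: [0.4965, 0.0741, 0.2045]
ee_rot: [0.914, 0.407, -0.0, -0.0]
wrist_force: [-0.1, -0.1, -3.2]
opening: 0.0097
gripper_force: 40.0
```

Call:
apply_moves(targets=[[[0,0,0,0,0,0,0],[0,0,0,0,0,0,0],[0,0,0,0,0,0,0],[0,0,0,0,0,0,0],[0,0,0,0,0,0,0]]])

```text
clock: 16.3
ee_pos: [0.4964, 0.0737, 0.2052]
ee_rot: [0.914, 0.407, 0.0, 0.0]
wrist_force: [0.1, 0.3, -1.6]
opening: 0.0095
gripper_force: 40.0
```

```bash
python3 - <<'E'
from h import *
np.set_printoptions(precision=4,suppress=True)
a=bot.grab_frame("wrist"); 
s=bot.sense(); print(s["clock"],s["ee_pos"],s["ee_rot"],s["joint_pos"],s["wrist_force"],s["moment"],json.load(open("cmd.json")))
save("w5",a)
p=np.array(s["ee_pos"]);Rt=R.from_quat(s["ee_rot"])
for r_ in (.054,.058): print(np.round([proj("wrist",[.5935+r_*np.cos(t),.1815+r_*np.sin(t),.144],s) for t in np.radians([188,208,228,248,268,318])]).tolist())
print(proj("wrist",p+Rt.apply([.1,0,.03]),s),proj("wrist",[.5935,.1815,.144],s))
save("w5c",cv2.resize(a[0:260,130:430],None,fx=2.2,fy=2.2,interpolation=cv2.INTER_CUBIC))
E
```

```text
16.35 [0.4964 0.0737 0.2051] [0.9136 0.4066 0.0001 0.0001] [ 0.1246  0.1951  1.7018 -0.0001  1.2444  0.8579] [ 0.731   0.5221 -3.0825] [-0.0436 -0.004   0.0412] [[0.4964566686340033, 0.07374989695461151, 0.20502015677093893], [0.9135839368680434, 0.4066501983059222, -1.9122225357563168e-05, 7.841416830439769e-05]]
[[236.0, 82.0], [258.0, 94.0], [281.0, 99.0], [305.0, 94.0], [326.0, 81.0], [354.0, 21.0]]
[[233.0, 86.0], [256.0, 99.0], [281.0, 104.0], [306.0, 99.0], [329.0, 86.0], [360.0, 21.0]]
[281.2241  83.049 ] [281.0724  21.1664]
```

View pics/w5c.png

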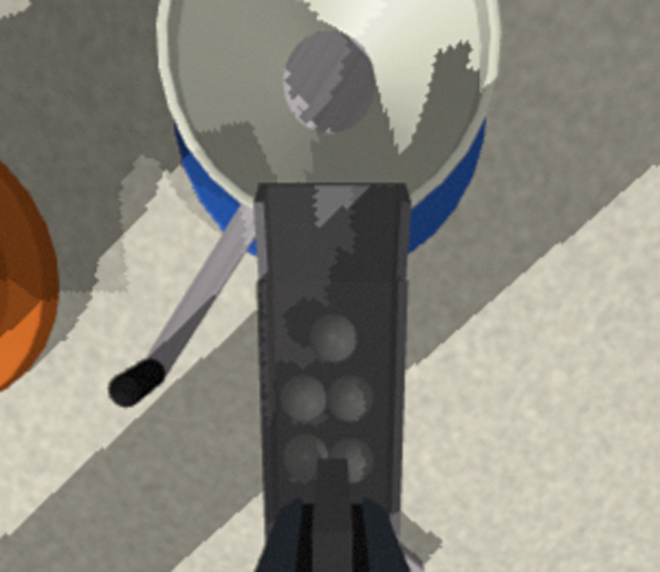

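The wrist view shows the lip (258–410, row 185 in the crop) just inside the rim's near edge and about 1.5 mm right of the rim's centre. The five balls are still in. I shift 1.5 mm left and lower onto the rim with force watching.

Call:
apply_moves(targets=[[[0,-0.0005,0.003,0,0,0,0],[0,-0.001,0.008,0,0,0,0],[0,-0.0015,0.013,0,0,0,0],[0,-0.0015,0.017,0,0,0,0],[0,-0.0015,0.019,0,0,0,0]]])

```text
clock: 16.85
ee_pos: [0.495, 0.0748, 0.1853]
ee_rot: [0.914, 0.407, -0.001, -0.0]
wrist_force: [-0.1, -0.2, -2.6]
opening: 0.0099
gripper_force: 40.0
```

Call:
apply_moves(targets=[[[0,0,0.0005,0,0,0,0],[0,0,0.001,0,0,0,0],[0,0,0.0015,0,0,0,0],[0,0,0.002,0,0,0,0],[0,0,0.002,0,0,0,0]]])

```text
clock: 17.35
ee_pos: [0.4954, 0.0748, 0.1841]
ee_rot: [0.914, 0.407, 0.0, 0.0]
wrist_force: [-0.0, 0.9, -3.1]
opening: 0.0097
gripper_force: 40.0
```

Call:
apply_moves(targets=[[[0,0,0.0005,0,0,0,0],[0,0,0.001,0,0,0,0],[0,0,0.001,0,0,0,0],[0,0,0.001,0,0,0,0],[0,0,0.001,0,0,0,0]]])

```text
clock: 17.85
ee_pos: [0.4954, 0.0748, 0.183]
ee_rot: [0.914, 0.407, 0.0, 0.0]
wrist_force: [0.9, -0.2, -2.3]
opening: 0.0096
gripper_force: 40.0
```

Call:
apply_moves(targets=[[[0,0,0.0005,0,0,0,0],[0,0,0.001,0,0,0,0],[0,0,0.001,0,0,0,0],[0,0,0.001,0,0,0,0],[0,0,0.001,0,0,0,0]]])

```text
clock: 18.35
ee_pos: [0.4953, 0.0748, 0.182]
ee_rot: [0.914, 0.407, 0.0, 0.0]
wrist_force: [-0.1, -0.3, -2.7]
opening: 0.0098
gripper_force: 40.0
```

Call:
apply_moves(targets=[[[0,0,0.0005,0,0,0,0],[0,0,0.001,0,0,0,0],[0,0,0.001,0,0,0,0],[0,0,0.001,0,0,0,0],[0,0,0.001,0,0,0,0]]])

```text
clock: 18.85
ee_pos: [0.4954, 0.0748, 0.1812]
ee_rot: [0.914, 0.407, 0.0, 0.0]
wrist_force: [-1.3, 0.1, -0.5]
opening: 0.0099
gripper_force: 40.0
```

```bash
python3 - <<'E'
from h import *
s=bot.sense(); print(s["clock"],s["ee_pos"],s["wrist_force"],s["moment"])
E
```

```text
18.85 [0.49543891 0.07482041 0.18121536] [-1.2501051   0.08655871 -0.54211405] [-0.02313237  0.00307588  0.07861369]
```

Call:
apply_moves(targets=[[[0,0,0.0005,0,0,0,0],[0,0,0.001,0,0,0,0],[0,0,0.001,0,0,0,0],[0,0,0.001,0,0,0,0],[0,0,0.001,0,0,0,0]]])

```text
clock: 19.35
ee_pos: [0.4954, 0.0746, 0.1806]
ee_rot: [0.914, 0.407, 0.0, 0.0]
wrist_force: [-3.4, -2.4, 6.4]
opening: 0.0101
gripper_force: 40.0
```

```bash
python3 - <<'E'
from h import *
s=bot.sense(); print(s["clock"],s["ee_pos"],s["wrist_force"],s["moment"],s["joint_pos"])
E
```

```text
19.35 [0.49539739 0.07464954 0.18064633] [-3.41333804 -2.35233322  6.38624942] [-0.08016353  0.24301801  0.07606493] [ 1.26845821e-01  2.10579674e-01  1.74562878e+00 -3.64308954e-04
  1.18476404e+00  8.60212588e-01]
```

Contact is clear: vertical force went from about -2.6 N to +6.4 N over 1 mm. Now I tip about the rim contact with slight relief, watching force.

```bash
cat > tip.py <<'E'
from h import *
def pose(th,c0,R0,base=.0013):
    Qt=np.array([.089,0,.0366]); Q=c0+[0,0,base]+R0.apply(Qt)
    lift=max(0,.0071*np.tan(np.radians(th-20))) if th>20 else 0
    Rt=R0*R.from_rotvec([0,-np.radians(th),0]); return Q+[0,0,lift+.0005]-Rt.apply(Qt),Rt
E
python3 - <<'E'
from tip import *
j=json.load(open("cmd.json")); q=R.from_quat(j[1]); p=np.array(j[0])+q.apply([0,-.0015,.025]); print(p)
json.dump([list(p),j[1]],open("cmd.json","w")); json.dump([list(p),j[1]],open("touch.json","w"))
plan([(*pose(t,p,q),0,1) for t in (7.5,15,22,28,34,40,45)])
E
```

```text
[0.49534286 0.07474983 0.18001997]
[[[0.0011, 0.0, -0.0026, 0.0, -1.5, 0.0, 0], [0.0022, 0.0, -0.0052, 0.0, -3.0, 0.0, 0], [0.0033, 0.0, -0.0079, 0.0, -4.5, -0.0, 0], [0.0044, 0.0, -0.0105, 0.0, -6.0, 0.0, 0], [0.0055, 0.0, -0.0131, 0.0, -7.5, 0.0, 0]]]
[[[0.0011, 0.0, -0.0023, 0.0, -1.5, 0.0, 0], [0.0022, 0.0, -0.0045, -0.0, -3.0, -0.0, 0], [0.0033, 0.0, -0.0068, 0.0, -4.5, 0.0, 0], [0.0045, 0.0, -0.009, 0.0, -6.0, 0.0, 0], [0.0056, 0.0, -0.0113, 0.0, -7.5, 0.0, 0]]]
[[[0.001, 0.0, -0.0022, 0.0, -1.4, -0.0, 0], [0.002, 0.0, -0.0043, 0.0, -2.8, -0.0, 0], [0.003, 0.0, -0.0065, -0.0, -4.2, -0.0, 0], [0.004, 0.0, -0.0087, 0.0, -5.6, 0.0, 0], [0.005, 0.0, -0.0108, -0.0, -7.0, 0.0, 0]]]
[[[0.0008, 0.0, -0.002, 0.0, -1.2, 0.0, 0], [0.0016, 0.0, -0.0039, 0.0, -2.4, 0.0, 0], [0.0024, 0.0, -0.0059, -0.0, -3.6, 0.0, 0], [0.0033, 0.0, -0.0079, -0.0, -4.8, 0.0, 0], [0.0041, 0.0, -0.0098, 0.0, -6.0, 0.0, 0]]]
[[[0.0008, 0.0, -0.002, -0.0, -1.2, -0.0, 0], [0.0016, 0.0, -0.0039, 0.0, -2.4, 0.0, 0], [0.0023, 0.0, -0.0059, 0.0, -3.6, 0.0, 0], [0.0031, 0.0, -0.0078, 0.0, -4.8, 0.0, 0], [0.0039, 0.0, -0.0098, 0.0, -6.0, 0.0, 0]]]
[[[0.0008, 0.0, -0.002, 0.0, -1.2, 0.0, 0], [0.0015, 0.0, -0.0039, 0.0, -2.4, 0.0, 0], [0.0023, 0.0, -0.0059, 0.0, -3.6, 0.0, 0], [0.0031, 0.0, -0.0078, 0.0, -4.8, 0.0, 0], [0.0039, 0.0, -0.0098, 0.0, -6.0, 0.0, 0]]]
[[[0.0006, 0.0, -0.0016, -0.0, -1.0, 0.0, 0], [0.0012, 0.0, -0.0033, 0.0, -2.0, -0.0, 0], [0.0018, 0.0, -0.0049, 0.0, -3.0, 0.0, 0], [0.0024, 0.0, -0.0065, 0.0, -4.0, 0.0, 0], [0.003, 0.0, -0.0082, 0.0, -5.0, 0.0, 0]]]
```

Call:
apply_moves(targets=[[[0.001,0,-0.0026,0,-1.5,0,0],[0.002,0,-0.0052,0,-3,0,0],[0.0033,0,-0.0079,0,-4.5,0,0],[0.0044,0,-0.0105,0,-6,0,0],[0.0055,0,-0.0131,0,-7.5,0,0]]])

```text
clock: 19.85
ee_pos: [0.4988, 0.0785, 0.1927]
ee_rot: [0.912, 0.406, -0.061, 0.027]
wrist_force: [-1.0, -1.5, -0.9]
opening: 0.0099
gripper_force: 40.0
```

Call:
apply_moves(targets=[[[0.001,0,-0.0023,0,-1.5,0,0],[0.002,0,-0.0045,0,-3,0,0],[0.0033,0,-0.0068,0,-4.5,0,0],[0.0045,0,-0.009,0,-6,0,0],[0.0056,0,-0.0113,0,-7.5,0,0]]])

```text
clock: 20.35
ee_pos: [0.504, 0.0846, 0.2035]
ee_rot: [0.906, 0.403, -0.12, 0.053]
wrist_force: [-0.4, -0.3, -1.6]
opening: 0.0097
gripper_force: 40.0
```

```bash
python3 - <<'E'
from h import *
s=bot.sense(); print(s["clock"],s["ee_pos"],s["ee_rot"],s["wrist_force"],s["moment"],s["joint_pos"])
from tip import *
j=json.load(open("touch.json")); print(pose(15,np.array(j[0]),R.from_quat(j[1]))[0])
E
```

```text
20.35 [0.50399461 0.08458753 0.20346513] [ 0.90564953  0.40320412 -0.11994749  0.05327256] [-0.38510491 -0.2991281  -1.5921763 ] [ 0.14063653 -0.14796154  0.01619445] [ 0.24555173  0.33863148  1.53677491 -0.14607927  1.48720741  1.00701916]
[0.50371172 0.08404502 0.20360651]
```

Joints and forces look healthy, so I continue tipping.

Call:
apply_moves(targets=[[[0.001,0,-0.0022,0,-1.4,0,0],[0.002,0,-0.0043,0,-2.8,0,0],[0.003,0,-0.0065,0,-4.2,0,0],[0.004,0,-0.0087,0,-5.6,0,0],[0.005,0,-0.0108,0,-7,0,0]]])

```text
clock: 20.85
ee_pos: [0.509, 0.09, 0.2128]
ee_rot: [0.897, 0.399, -0.175, 0.078]
wrist_force: [0.2, -0.1, -3.1]
opening: 0.0099
gripper_force: 40.0
```

Call:
apply_moves(targets=[[[0.0008,0,-0.002,0,-1.2,0,0],[0.0016,0,-0.0039,0,-2.4,0,0],[0.0024,0,-0.0059,0,-3.6,0,0],[0.0033,0,-0.0079,0,-4.8,0,0],[0.0041,0,-0.0098,0,-6,0,0]]])

```text
clock: 21.35
ee_pos: [0.514, 0.0954, 0.2204]
ee_rot: [0.886, 0.394, -0.222, 0.099]
wrist_force: [-0.2, 0.9, -2.2]
opening: 0.0097
gripper_force: 40.0
```

Call:
apply_moves(targets=[[[0.0008,0,-0.002,0,-1.2,0,0],[0.0016,0,-0.0039,0,-2.4,0,0],[0.0023,0,-0.0059,0,-3.6,0,0],[0.0031,0,-0.0078,0,-4.8,0,0],[0.0039,0,-0.0098,0,-6,0,0]]])

```text
clock: 21.85
ee_pos: [0.5194, 0.1014, 0.2273]
ee_rot: [0.873, 0.389, -0.268, 0.119]
wrist_force: [-0.9, 0.3, -2.2]
opening: 0.0098
gripper_force: 40.0
```

Call:
apply_moves(targets=[[[0.0008,0,-0.002,0,-1.2,0,0],[0.0015,0,-0.0039,0,-2.4,0,0],[0.0023,0,-0.0059,0,-3.6,0,0],[0.0031,0,-0.0078,0,-4.8,0,0],[0.0039,0,-0.0098,0,-6,0,0]]])

```text
clock: 22.35
ee_pos: [0.5252, 0.1079, 0.2331]
ee_rot: [0.858, 0.382, -0.313, 0.139]
wrist_force: [1.1, -0.3, -1.7]
opening: 0.0092
gripper_force: 40.0
```

Call:
apply_moves(targets=[[[0.0006,0,-0.0016,0,-1,0,0],[0.0012,0,-0.0033,0,-2,0,0],[0.0018,0,-0.0049,0,-3,0,0],[0.0024,0,-0.0065,0,-4,0,0],[0.003,0,-0.0082,0,-5,0,0]]])

```text
clock: 22.85
ee_pos: [0.5302, 0.1135, 0.2375]
ee_rot: [0.844, 0.376, -0.35, 0.156]
wrist_force: [-1.3, -0.1, -1.6]
opening: 0.0095
gripper_force: 40.0
```

Call:
apply_moves(targets=[[[0,0,0,0,0,0,0],[0,0,0,0,0,0,0],[0,0,0,0,0,0,0],[0,0,0,0,0,0,0],[0,0,0,0,0,0,0]]])

```text
clock: 23.35
ee_pos: [0.53, 0.1133, 0.2376]
ee_rot: [0.844, 0.376, -0.35, 0.156]
wrist_force: [-0.3, 0.2, -1.9]
opening: 0.0099
gripper_force: 40.0
```

```bash
python3 - <<'E'
from h import *
a=bot.grab_frame("wrist");b=bot.grab_frame("top"); s=bot.sense(); print(s["clock"],s["ee_pos"],s["ee_rot"],s["wrist_force"],s["moment"],s["joint_pos"])
c=cv2.resize(b[160:250,185:265],None,fx=4.67,fy=4.67,interpolation=cv2.INTER_CUBIC)[:420]
save("w6",a); save("w6c",np.hstack([a[:,100:500],c]))
E
```

```text
23.45 [0.5300189  0.11332466 0.2375394 ] [ 0.84407303  0.37564144 -0.34958946  0.1556324 ] [ 0.72360362 -0.82087285 -1.20956059] [ 0.46723757 -0.43591838 -0.00958723] [ 0.39188645  0.65616039  1.14145549 -0.3509688   2.05178202  1.07734451]
```

View pics/w6c.png

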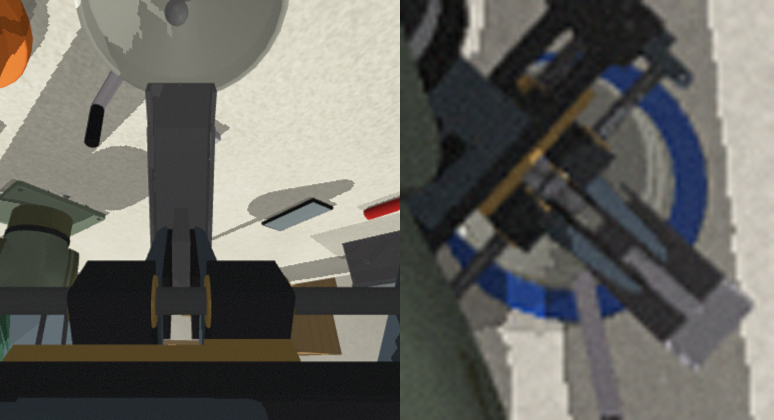

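The left part shows the tray empty and a ball in the hopper at (177,10). The right part (top view) shows the arm over the hopper and no ball on the desk nearby. I lift off, level the scoop and carry it back.

```bash
python3 - <<'E'
from h import *
j=json.load(open("cmd.json")); p=np.array(j[0]);q=R.from_quat(j[1]); print(p)
plan([(p+[0,0,.03],q,0,1),((.4697,.044,.27),yawR(48),0,2),((.589,-.1587,.14),yawR(2.4),0,2),((.589,-.1587,.060),yawR(2.4),0,1)])
E
```

```text
[0.53011062 0.1133596  0.2373945 ]
[[[-0.0042, 0.0, -0.0042, 0.0, 0.0, 0.0, 0], [-0.0085, 0.0, -0.0085, 0.0, 0.0, 0.0, 0], [-0.0127, 0.0, -0.0127, 0.0, 0.0, 0.0, 0], [-0.017, 0.0, -0.017, 0.0, 0.0, 0.0, 0], [-0.0212, 0.0, -0.0212, 0.0, 0.0, 0.0, 0]]]
[[[-0.0067, 0.0002, 0.0063, 0.0, 4.5, -0.0, 0], [-0.0134, 0.0003, 0.0126, 0.0, 9.0, -0.0, 0], [-0.0201, 0.0005, 0.019, 0.0, 13.5, -0.0, 0], [-0.0268, 0.0006, 0.0253, 0.0, 18.0, -0.0, 0], [-0.0334, 0.0008, 0.0316, 0.0, 22.5, -0.0, 0]]]
[[[-0.0086, 0.0001, 0.0033, 0.0, 4.5, -0.0, 0], [-0.0172, 0.0003, 0.0065, 0.0, 9.0, -0.0, 0], [-0.0258, 0.0004, 0.0098, 0.0, 13.5, -0.0, 0], [-0.0344, 0.0006, 0.0131, 0.0, 18.0, -0.0, 0], [-0.043, 0.0007, 0.0164, 0.0, 22.5, -0.0, 0]]]
[[[-0.0071, 0.0224, 0.013, 0.0, 0.0, 4.6, 0], [-0.0142, 0.0449, 0.026, 0.0, 0.0, 9.1, 0], [-0.0212, 0.0673, 0.039, 0.0, 0.0, 13.7, 0], [-0.0283, 0.0897, 0.052, 0.0, 0.0, 18.2, 0], [-0.0354, 0.1122, 0.065, 0.0, 0.0, 22.8, 0]]]
[[[0.0022, 0.0234, 0.013, 0.0, 0.0, 4.6, 0], [0.0043, 0.0468, 0.026, 0.0, 0.0, 9.1, 0], [0.0065, 0.0702, 0.039, 0.0, 0.0, 13.7, 0], [0.0087, 0.0936, 0.052, 0.0, 0.0, 18.2, 0], [0.0109, 0.1171, 0.065, 0.0, 0.0, 22.8, 0]]]
[[[-0.0, -0.0, 0.016, 0.0, -0.0, -0.0, 0], [-0.0, -0.0, 0.032, 0.0, -0.0, -0.0, 0], [-0.0, -0.0, 0.048, 0.0, -0.0, -0.0, 0], [-0.0, -0.0, 0.064, 0.0, -0.0, -0.0, 0], [-0.0001, -0.0, 0.08, 0.0, -0.0, -0.0, 0]]]
```

Call:
apply_moves(targets=[[[-0.004,0,-0.004,0,0,0,0],[-0.0085,0,-0.0085,0,0,0,0],[-0.0127,0,-0.0127,0,0,0,0],[-0.017,0,-0.017,0,0,0,0],[-0.0212,0,-0.0212,0,0,0,0]]])

```text
clock: 23.95
ee_pos: [0.5301, 0.1134, 0.2681]
ee_rot: [0.844, 0.376, -0.349, 0.156]
wrist_force: [-0.5, 0.6, -2.1]
opening: 0.0094
gripper_force: 40.0
```

Call:
apply_moves(targets=[[[-0.0067,0,0.0063,0,4.5,0,0],[-0.0134,0,0.0126,0,9,0,0],[-0.02,0,0.019,0,13.5,0,0],[-0.0268,0,0.0253,0,18,0,0],[-0.0334,0.0008,0.0316,0,22.5,0,0]]])

```text
clock: 24.45
ee_pos: [0.4995, 0.0785, 0.2694]
ee_rot: [0.896, 0.399, -0.177, 0.079]
wrist_force: [0.4, 0.4, -1.9]
opening: 0.0099
gripper_force: 40.0
```

Call:
apply_moves(targets=[[[-0.0086,0,0.0033,0,4.5,0,0],[-0.0172,0,0.0065,0,9,0,0],[-0.026,0,0.01,0,13.5,0,0],[-0.0344,0,0.013,0,18,0,0],[-0.043,0.0007,0.0164,0,22.5,0,0]]])

```text
clock: 24.95
ee_pos: [0.4688, 0.0436, 0.2707]
ee_rot: [0.913, 0.407, 0.001, -0.0]
wrist_force: [0.1, -1.5, -1.5]
opening: 0.0096
gripper_force: 40.0
```

```bash
python3 - <<'E'
from h import *
a=bot.grab_frame("wrist"); save("w7",a); s=bot.sense(); print(s["clock"],s["ee_pos"],s["ee_rot"],s["wrist_force"])
for k in(0,): print([(round(x["conf"],2),np.round(x["bbox"]).tolist()) for x in bot.find_in("wrist","ball%d_center"%k)])
print(proj("wrist",[.5935,.1815,.1],s))
E
```

```text
25.0 [0.46609812 0.04128212 0.27131544] [9.13828490e-01 4.06099215e-01 9.05352623e-04 3.14687733e-04] [-3.71947111 -2.74268397 -1.67099061]
[(0.69, [271.0, 17.0, 282.0, 33.0])]
[281.19449954   2.91741923]
```

Call:
apply_moves(targets=[[[-0.007,0.0225,0.013,0,0,4.6,0],[-0.014,0.045,0.026,0,0,9.1,0],[-0.021,0.067,0.039,0,0,13.7,0],[-0.028,0.09,0.052,0,0,18.2,0],[-0.0354,0.1122,0.065,0,0,22.8,0]]])

```text
clock: 25.55
ee_pos: [0.5301, -0.0577, 0.2043]
ee_rot: [0.976, 0.217, -0.001, 0.0]
wrist_force: [0.8, 0.8, -1.9]
opening: 0.0096
gripper_force: 40.0
```

Call:
apply_moves(targets=[[[0.002,0.027,0.015,0,0,5,0],[0.0045,0.053,0.03,0,0,10,0],[0.007,0.078,0.044,0,0,15,0],[0.009,0.1,0.056,0,0,19.5,0],[0.0109,0.1171,0.065,0,0,22.8,0]]])

```text
clock: 26.05
ee_pos: [0.5897, -0.1593, 0.1384]
ee_rot: [1.0, 0.02, -0.002, 0.0]
wrist_force: [-0.4, 0.2, -1.0]
opening: 0.0098
gripper_force: 40.0
```

Call:
apply_moves(targets=[[[0,0,0.012,0,0,0,0],[0,0,0.032,0,0,0,0],[0,0,0.052,0,0,0,0],[0,0,0.07,0,0,0,0],[-0.0001,0,0.08,0,0,0,0]]])

```text
clock: 26.55
ee_pos: [0.5877, -0.1571, 0.0579]
ee_rot: [1.0, 0.022, -0.002, -0.001]
wrist_force: [-1.5, 0.1, -1.6]
opening: 0.0094
gripper_force: 40.0
```

Call:
apply_moves(targets=[[[0,0,0.003,0,0,0,0],[0,0,0.006,0,0,0,0],[0,0,0.009,0,0,0,0],[0,0,0.011,0,0,0,0],[0,0,0.013,0,0,0,0]]])

```text
clock: 27.05
ee_pos: [0.5892, -0.1588, 0.0474]
ee_rot: [1.0, 0.021, 0.0, 0.0]
wrist_force: [-0.4, -0.7, -2.0]
opening: 0.0096
gripper_force: 40.0
```

Call:
apply_moves(targets=[[[0,0,0.001,0,0,0,0],[0,0,0.002,0,0,0,0],[0,0,0.003,0,0,0,0],[0,0,0.003,0,0,0,0],[0,0,0.003,0,0,0,0]]])

```text
clock: 27.55
ee_pos: [0.5891, -0.1587, 0.0442]
ee_rot: [1.0, 0.021, 0.0, 0.0]
wrist_force: [-0.0, 0.2, -0.5]
opening: 0.0099
gripper_force: 40.0
```

Call:
apply_moves(targets=[[[0,0,0.0003,0,0,0,0],[0,0,0.0003,0,0,0,20],[0,0,0.0003,0,0,0,40],[0,0,0.0003,0,0,0,60],[0,0,0.0003,0,0,0,60]]])

```text
clock: 28.05
ee_pos: [0.5891, -0.1587, 0.0438]
ee_rot: [1.0, 0.021, 0.0, 0.0]
wrist_force: [0.7, -0.9, 0.3]
opening: 0.0386
gripper_force: 0.0
```

Call:
apply_moves(targets=[[[0,0,0,0,0,0,60],[0,0,-0.01,0,0,0,60],[0,0,-0.03,0,0,0,60],[0,0,-0.055,0,0,0,60],[0,0,-0.08,0,0,0,60]]])

```text
clock: 28.55
ee_pos: [0.589, -0.1586, 0.1252]
ee_rot: [1.0, 0.021, 0.0, 0.0]
wrist_force: [-0.1, 0.2, -0.1]
opening: 0.0547
gripper_force: 0.0
```

Call:
apply_moves(targets=[[[0,0,-0.04,0,0,0,60],[0,0,-0.08,0,0,0,60],[0,0,-0.12,0,0,0,60],[0,0,-0.15,0,0,0,60],[0,0,-0.17,0,0,0,60]]])

```text
clock: 29.05
ee_pos: [0.5895, -0.1588, 0.2977]
ee_rot: [1.0, 0.021, 0.002, 0.001]
wrist_force: [1.4, -0.2, -0.2]
opening: 0.0546
gripper_force: 0.0
```

Call:
apply_moves(targets=[[[-0.04,0,0,0,0,0,60],[-0.08,0,0,0,0,0,60],[-0.1,0,0,0,0,0,60],[-0.12,0,0,0,0,0,60],[-0.12,0,0,0,0,0,60]]])

```text
clock: 29.55
ee_pos: [0.467, -0.1636, 0.2952]
ee_rot: [1.0, 0.02, 0.001, 0.0]
wrist_force: [0.8, 0.4, 0.7]
opening: 0.0545
gripper_force: 0.0
```

```bash
python3 - <<'E'
from h import *
s=bot.sense(); print(s["clock"],s["ee_pos"],s["wrist_force"])
a=bot.grab_frame("wrist"); b=bot.grab_frame("top"); save("w8",a); save("top8",b)
for c in("wrist","top"):
  for t in ("ball0_center","scoop"): print(c,t,[(round(x["conf"],2),np.round(x["bbox"]).tolist()) for x in bot.find_in(c,t)])
E
```

```text
29.55 [ 0.46702076 -0.16359133  0.29520203] [0.834801   0.38765948 0.72595794]
wrist ball0_center []
wrist scoop [(0.84, [259.0, 4.0, 301.0, 96.0])]
top ball0_center [(0.41, [212.0, 193.0, 231.0, 256.0])]
top scoop [(0.86, [334.0, 164.0, 354.0, 207.0])]
```

```bash
python3 - <<'E'
from h import *
plan([((.53,.12,.32),yawR(40),60,2)],(np.array([.4691,-.1637,.294]),yawR(2.4)))
E
```

```text
[[[0.0073, -0.0281, -0.0026, 0.0, 0.0, -3.8, 60], [0.0145, -0.0562, -0.0052, 0.0, 0.0, -7.5, 60], [0.0218, -0.0843, -0.0078, 0.0, 0.0, -11.3, 60], [0.0291, -0.1124, -0.0104, 0.0, 0.0, -15.0, 60], [0.0364, -0.1405, -0.013, 0.0, 0.0, -18.8, 60]]]
[[[0.0159, -0.0242, -0.0026, 0.0, 0.0, -3.8, 60], [0.0318, -0.0485, -0.0052, 0.0, 0.0, -7.5, 60], [0.0478, -0.0727, -0.0078, 0.0, 0.0, -11.3, 60], [0.0637, -0.097, -0.0104, 0.0, 0.0, -15.0, 60], [0.0796, -0.1212, -0.013, 0.0, 0.0, -18.8, 60]]]
```

Call:
apply_moves(targets=[[[0.007,-0.028,-0.003,0,0,-3.8,60],[0.0145,-0.056,-0.005,0,0,-7.5,60],[0.022,-0.084,-0.008,0,0,-11.3,60],[0.029,-0.1125,-0.01,0,0,-15,60],[0.0364,-0.1405,-0.013,0,0,-18.8,60]]])

```text
clock: 30.35
ee_pos: [0.5002, -0.0204, 0.3064]
ee_rot: [0.983, 0.185, -0.0, -0.0]
wrist_force: [-0.2, 0.6, 0.1]
opening: 0.0549
gripper_force: 0.0
```

Call:
apply_moves(targets=[[[0.016,-0.024,-0.003,0,0,-3.8,60],[0.032,-0.0485,-0.005,0,0,-7.5,60],[0.055,-0.084,-0.009,0,0,-13,60],[0.0796,-0.1212,-0.013,0,0,-18.8,60],[0.0796,-0.1212,-0.013,0,0,-18.8,60]]])

```text
clock: 30.85
ee_pos: [0.5313, 0.1251, 0.3191]
ee_rot: [0.938, 0.345, 0.0, -0.001]
wrist_force: [-0.1, -0.8, 0.5]
opening: 0.0548
gripper_force: 0.0
```

```bash
python3 - <<'E'
from h import *
s=bot.sense(); print(s["clock"],s["ee_pos"],s["wrist_force"])
a=bot.grab_frame("wrist"); save("w9",a)
print([(round(x["conf"],2),np.round(x["bbox"]).tolist()) for x in bot.find_in("wrist","ball0_center")])
c=proj("wrist",[.5935,.1815,.1],s); print(c); cx,cy=np.round(c).astype(int)
w=a[max(0,cy-95):max(0,cy-95)+190,max(0,cx-95):max(0,cx-95)+190]
b=cv2.imread("pics/top8.png")[:,:,::-1]; w8=cv2.imread("pics/w8.png")[:,:,::-1]
z=lambda i,h,wd: cv2.resize(np.ascontiguousarray(i),(wd,h),interpolation=cv2.INTER_CUBIC)
right=np.vstack([z(b[75:355,120:480],280,360),z(w8[0:130,190:370],260,360)])
save("fin",np.hstack([z(w,440,440) if 0 else np.vstack([z(w,440,440),np.zeros((100,440,3),np.uint8)]),right]))
E
```

```text
30.85 [0.53133545 0.12507164 0.3190641 ] [-0.0849224  -0.81518496  0.50377793]
[]
[278.83883697 109.5110536 ]
```

View pics/fin.png

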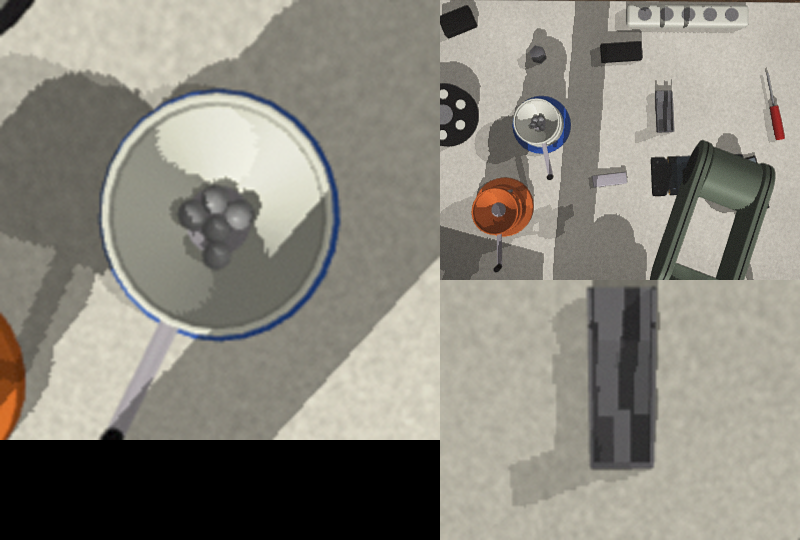

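The picture shows all five balls in the hopper, around (216,225) in the left part, and the lever pointing straight out. At the right, the empty scoop stands upright at its old place (663,108), with the bystanders unmoved. I hand the job in.

```bash
python3 -c "
from station import bot
print(bot.finish_job())"
```

```text
the job is handed in; nothing more can be done
None
```

The job is handed in at about 31 s on the clock: gate shut, all five balls in the hopper after a felt touch of about 9 N on the rim, and the empty scoop standing upright where it began. No verdict was returned.

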